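# Switch the bench on in order

## Task

Switch the bench on with the desk switches, using only the fingertips: lightly press down the round key first, then the square key, then the long bar-shaped key, each until it stays clearly down. Leave the plus-shaped key up. Do not lift, tip or shove the switches, and leave the stamps and the pen between them as they are.

Things in the scene. Friction and masses are not known exactly. Their poses are not given: they have to be found in the camera images.
- round_switch: loose wireless desk switch: grey square housing 72 x 72 mm, 34 mm high, 0.4 to 0.7 kg, with one upright black push key in the middle of its top, seen from above a round disc 40 mm across. Origin: centre of the underside, z up, x and y along the housing's sides.
- round_top (a point): centre of the flat top face of the round key; 50 mm above the bench while the key is up, 40 mm when it is right down. The key stands 16 mm proud of its housing.
- round_key (a joint): how far this key is pressed down, m: 0 up, 0.010 right down at a firm stop. It takes about 2.5 N to move, has no return spring and stays where it is left. The cap rides on it on a rubber cushion that gives up to 5.5 mm at 1.8 N per mm: the cap top sinks about 1.4 mm before the key starts to move, so pressing the top down by about 11 mm moves the key about 9.5 mm; it counts as on from 0.006.
- square_switch: loose wireless desk switch: grey square housing 72 x 72 mm, 34 mm high, 0.4 to 0.7 kg, with one upright black push key in the middle of its top, seen from above a square 36 x 36 mm. Origin: centre of the underside, z up, x and y along the housing's sides.
- square_top (a point): centre of the flat top face of the square key; 50 mm above the bench while the key is up, 40 mm when it is right down. The key stands 16 mm proud of its housing.
- square_key (a joint): how far this key is pressed down, m: 0 up, 0.010 right down at a firm stop. It takes about 2.5 N to move, has no return spring and stays where it is left. The cap rides on it on a rubber cushion that gives up to 5.5 mm at 1.8 N per mm: the cap top sinks about 1.4 mm before the key starts to move, so pressing the top down by about 11 mm moves the key about 9.5 mm; it counts as on from 0.006.
- bar_switch: loose wireless desk switch: grey square housing 72 x 72 mm, 34 mm high, 0.4 to 0.7 kg, with one upright black push key in the middle of its top, seen from above a single long bar 16 mm (x) by 56 mm (y). Origin: centre of the underside, z up, x and y along the housing's sides.
- bar_top (a point): centre of the flat top face of the bar key; 50 mm above the bench while the key is up, 40 mm when it is right down. The key stands 16 mm proud of its housing.
- bar_key (a joint): how far this key is pressed down, m: 0 up, 0.010 right down at a firm stop. It takes about 2.5 N to move, has no return spring and stays where it is left. The cap rides on it on a rubber cushion that gives up to 5.5 mm at 1.8 N per mm: the cap top sinks about 1.4 mm before the key starts to move, so pressing the top down by about 11 mm moves the key about 9.5 mm; it counts as on from 0.006.
- plus_switch: loose wireless desk switch: grey square housing 72 x 72 mm, 34 mm high, 0.4 to 0.7 kg, with one upright black push key in the middle of its top, seen from above a plus sign: two crossed bars, each 14 x 46 mm. Origin: centre of the underside, z up, x and y along the housing's sides.
- plus_top (a point): centre of the flat top face of the plus key; 50 mm above the bench while the key is up, 40 mm when it is right down. The key stands 16 mm proud of its housing.
- plus_key (a joint): how far this key is pressed down, m: 0 up, 0.010 right down at a firm stop. It takes about 2.5 N to move, has no return spring and stays where it is left. The cap rides on it on a rubber cushion that gives up to 5.5 mm at 1.8 N per mm: the cap top sinks about 1.4 mm before the key starts to move, so pressing the top down by about 11 mm moves the key about 9.5 mm; it counts as on from 0.006.
- stamp_left: loose wooden office stamp standing upright between the two switches on the left (+y) side, base 28 x 44 mm, 80 mm tall, round knob on top; only to be left alone. Origin: centre of the underside, z up.
- stamp_right: loose wooden office stamp standing upright between the two switches on the right (-y) side, base 28 x 44 mm, 80 mm tall, round knob on top; only to be left alone. Origin: centre of the underside, z up.
- pen_blue: loose pen, 139 mm long, 11 mm thick, lying between the two middle switches and pointing away from the robot; only to be left alone. Origin: under its middle, pen along its y.
Things that resemble listed ones, but are neither listed nor needed, are in the scene too. What is shaped like the bar_switch but red is not meant.

How it is judged:
On the way, in this order (a step that is already met when the one before it is completed fails the run):
1. the round key is down (value of joint round_key above 0.006 m), for 0.1 s.
2. the square key is down (value of joint square_key above 0.006 m), for 0.1 s.
3. the bar key is down (value of joint bar_key above 0.006 m), for 0.1 s.
At the end, for the whole second after the job is handed in: The round, square and bar keys are each pressed at least 6 of their 10 mm, the plus key less than 3 mm; all four switches rest flat within 20 mm of where they stood, and both stamps (upright) and the pen are within 20 mm of where they were (value of joint each of round_key, square_key, bar_key above 0.006 m and value of joint plus_key below 0.003 m and distance of each of round_switch, square_switch, bar_switch, plus_switch, stamp_left, stamp_right, pen_blue from where it was at the start of the episode below 0.02 m and angle between each of round_switch, square_switch, bar_switch, plus_switch's own z axis and vertical below 0.1 rad and linear speed of each of round_switch, square_switch, bar_switch, plus_switch below 0.02 m/s and angle between each of stamp_left, stamp_right's own z axis and vertical below 0.3 rad); the robot touches nothing.
It fails at once if keys pressed out of order: the square before the round, or the bar before the square ((value of joint square_key above 0.006 m and value of joint round_key below 0.006 m) or (value of joint bar_key above 0.006 m and value of joint square_key below 0.006 m)).
It fails at once if the plus key was pressed (3 mm or more) (value of joint plus_key above 0.003 m).
It fails at once if a switch was hit or pressed with more than 20 N (contact force between any of the fingers, the arm and round_switch above 20 N or contact force between any of the fingers, the arm and square_switch above 20 N or contact force between any of the fingers, the arm and bar_switch above 20 N or contact force between any of the fingers, the arm and plus_switch above 20 N).
It fails at once if a switch was lifted (8 mm), tipped (0.2 rad) or shoved (20 mm) (height (world z) of any of round_switch, square_switch, bar_switch, plus_switch above 0.008 m or angle between any of round_switch, square_switch, bar_switch, plus_switch's own z axis and vertical above 0.2 rad or distance of any of round_switch, square_switch, bar_switch, plus_switch from where it was at the start of the episode above 0.02 m).
It fails at once if a stamp or the pen was moved more than 20 mm, or a stamp tipped (distance of any of stamp_left, stamp_right, pen_blue from where it was at the start of the episode above 0.02 m or angle between any of stamp_left, stamp_right's own z axis and vertical above 0.3 rad).
It also fails if it takes over 48 s, if anything falls off the work surface, if the arm or the gripper's body presses on something with over 40 N, if the wrist force passes 120 N, or if a joint passes its speed limit or range.

## Robot

A 7-joint arm with a two-finger parallel gripper is mounted at the origin on a cart in front of the work surface, level with it; the furniture and walls round the work are solid. World frame = base frame: x ahead of the robot, y to its left, z up, the work surface at z = 0. Lengths are in m, angles in rad, forces in N, time in s.
With the tool pointing down it reaches from about 0.4 to 0.85 m from the base axis. Payload 10.4 kg.
Tool frame: the origin (TCP) lies midway between the tips of the shut fingers; the grasp point (between the pads) lies 19 mm behind it; z points along the fingers, y is the line along which they close (so a half turn about z gives the same grasp; the last joint's range is limited). The gripper opens to 87 mm and grips with 3 to 60 N. Pads are 19 mm wide; open, the fingers measure 117 mm over their backs; the gripper's body (75 mm by 190 mm) begins 51 mm behind the grasp point.
Start: joints at [1.123, 0.332, -0.065, 1.46, 0.022, 1.35, -0.088], TCP at [0.258, -0.569, 0.223] pointing down, gripper open.
Joint ranges: [-2.6, 2.6], [-0.5, 2.12], [-1.47, 1.34], [0.16, 2.42], [-1.27, 4.41], [0.06, 2.06], [-2.6, 2.6]. Speed limits (rad/s): [2.22, 2.22, 2.79, 2.79, 3.14, 3.14, 3.14].

## Interface

Orientations are given as a unit quaternion [x, y, z, w].
In Python, from bench import r gives the robot as it stands.
- The arm moves only by the tool arm_command, never from a script. Its arguments are lists of equal length, an entry for each row: "xyz": the shift along the world's x, y, z in m, a list of three; "rot": the turn, a rotation vector about the world's x, y, z in rad, a list of three. In form: {"xyz": [[tx, ty, tz], ...], "rot": [[ax, ay, az], ...]}. A call has 1 to 20 rows; each row is the pose to reach, as a shift and turn from the pose commanded when the call began; what a row does not reach only later rows make up. A row lasts 1/12 s, in which the tool goes at most 41.7 mm and 7.16 degrees, less where a joint would pass 70% of its speed; a pose out of reach is approached as far as the arm can. A call with a gripper value outside its range is refused whole. "grip" is the opening, from 0 (shut) to 1 (fully open), set as the call begins (left out, the last holds). The fingers move at their own pace and stop on an object; "squeeze" is the grip in N (left out, the last holds). Time passes only in rows, so rows that repeat a pose let the fingers close. It gives the time, the measured TCP pose, the force, the opening and the grip force at its end, in the units of the state.
- r.read_state(): the state, without advancing time (a new reading comes with each control period).
- r.camera(name): name is "scene" or "top" or "wrist"; returns the picture (420x560x3 uint8, red, green, blue); there is no depth.
- r.camera_model(name): a dict with "fx", "fy", "cx", "cy" (pixels), "T" (4x4, takes a point from camera to world coordinates). Camera axes: x right, y up, looking along -z (the intrinsics and any distortion apply to the point x, -y, -z); pixel columns grow to the right and rows downward; lengths in m; the calibration is good to about 2 mm. A picture is of the moment at which its call begins: read the wrist's pose just before it. camera_model takes no time and is no camera call; for the wrist camera it gives the pose at the moment of the call.
- r.close_job(): hands the job in; it is judged then, once.
Trained networks look in the newest picture that a camera, given by its name, has taken for a name from the list of things; names that differ only in an ending like _2 or _b are one class to them, and where a whole thing is asked for, a point or a joint stands for the part that bears it (a point fixed in the world has none). Each returns a list of dicts, best first, with "conf" (0 to 1); they miss things now and then, are a little off and sometimes report something else, mostly with a low value. They report only what shows in the picture. A call takes as long as a camera call. They do not tell look-alikes from the thing itself.
- r.look_for(label, camera): "at" ([x, y, z] in m, in the coordinates of the camera as it stood for that picture, good to about 4 mm: the middle of the surface that is visible of it).
- r.spot_point(label, camera): "at" ([x, y, z] in m, in the coordinates of the camera as it stood for that picture, good to about 4 mm: a listed point, or the origin of a listed thing).
The state is a dict: "time": time; "joint_positions": joint angles; "joint_vel": joint speeds; "joint_torque": joint torques, N m; "ee_pos": TCP position; "eef_rot": TCP orientation; "ft_force": force on the tool from outside, world axes, zero at the start; "torque": the same for the moment, N m; "width": finger opening in m; "grip_force": force on a finger pad.
Only numpy, scipy, OpenCV 4.12 (cv2) and the standard library are available. Lean on these libraries where they do the work, as an engineer would, in place of code of your own. Each camera call takes 0.05 s, during which the arm holds its last target. There are 200 camera calls.

## Working session

There is one attempt and no reset: what is moved stays moved. The work goes in short steps, Python scripts to look and compute and a tool call to move; the robot and the scene stay as the last step left them, time stands still between calls to the robot, and variables do not carry over. Pictures are saved under pics/ and viewed, at most 10 in all, crops included, and the job is handed in when it is done.

Besides the shell and the picture viewer there is one more tool, called after "Emit:" as a command line: name --argument value ..., lists and objects as JSON in quotes. arm_command: Moves the arm, as the interface text tells. Its arguments: {"type":"object","properties":{"xyz":{"type":"array"},"rot":{"type":"array"},"grip":{"type":"number"},"squeeze":{"type":"number"}},"required":["xyz","rot"]}

```bash
mkdir -p pics
cat > h.py <<'E'
import numpy as np, cv2
from bench import r
def pic(cam,fn):
    m=r.camera_model(cam); im=r.camera(cam); cv2.imwrite('pics/'+fn,im[:,:,::-1]); return m,im
def w(m,p): return (np.array(m['T'])@np.append(p,1))[:3]
def px(m,P):
    q=np.linalg.inv(np.array(m['T']))@np.append(P,1); return np.array([m['cx']+m['fx']*q[0]/-q[2], m['cy']-m['fy']*q[1]/-q[2]])
def ray(m,u,v,z):
    T=np.array(m['T']); d=T[:3,:3]@np.array([(u-m['cx'])/m['fx'],-(v-m['cy'])/m['fy'],-1]); o=T[:3,3]; return o+d*(z-o[2])/d[2]
E
python3 - <<'E'
from h import *
s=r.read_state(); print(s['time'],s['ee_pos'],s['eef_rot'],s['ft_force'])
for c in ('top','scene'):
    m,im=pic(c,c+'1.png'); print(c,{k:m[k] for k in m if k!='T'},np.round(np.array(m['T'])[:3,3],3))
    for n in ('round_top','square_top','bar_top','plus_top','stamp_left','stamp_right','pen_blue'):
        for d in r.spot_point(n,c)[:3]:
            P=w(m,d['at']); print(n,round(d['conf'],2),P.round(3),px(m,P).round())
E
```

```text
0.0 [ 0.25740101 -0.56910049  0.22174748] [ 9.77523325e-01  2.10826074e-01 -1.96101719e-04 -6.90199078e-04] [-0.98220359  0.48133858 -0.35573497]
top {'fx': 541.3416277059285, 'fy': 541.3416277059285, 'cx': 282.93343777829244, 'cy': 216.6396708672179} [0.431 0.053 1.44 ]
round_top 0.56 [ 0.522 -0.3    0.052] [427. 198.]
square_top 0.6 [0.495 0.311 0.052] [189. 207.]
bar_top 0.66 [ 0.447 -0.082  0.048] [341. 227.]
bar_top 0.61 [ 0.385 -0.22   0.049] [395. 252.]
bar_top 0.59 [0.475 0.109 0.05 ] [267. 216.]
plus_top 0.62 [ 0.452 -0.083  0.045] [341. 225.]
stamp_left 0.51 [ 0.523  0.207 -0.005] [231. 198.]
stamp_left 0.24 [0.493 0.308 0.052] [190. 208.]
stamp_right 0.48 [ 0.523 -0.196 -0.006] [382. 199.]
pen_blue 0.66 [0.472 0.11  0.048] [267. 217.]
pen_blue 0.63 [ 0.507  0.007 -0.002] [306. 205.]
pen_blue 0.58 [ 0.523 -0.196 -0.005] [382. 199.]
scene {'fx': 420.8233153497126, 'fy': 420.8233153497126, 'cx': 280.4787779474445, 'cy': 211.2362117056626} [0.446 0.559 0.958]
round_top 0.56 [ 0.522 -0.306  0.052] [276. 100.]
round_top 0.27 [ 0.487  0.31  -0.004] [274. 319.]
square_top 0.56 [0.485 0.312 0.048] [274. 314.]
bar_top 0.7 [ 0.385 -0.222  0.049] [323. 125.]
bar_top 0.66 [0.591 0.416 0.052] [219. 360.]
bar_top 0.62 [0.47  0.107 0.05 ] [286. 229.]
plus_top 0.64 [ 0.449 -0.078  0.048] [298. 167.]
stamp_left 0.79 [ 0.532  0.202 -0.003] [259. 273.]
stamp_right 0.53 [ 0.524 -0.197 -0.006] [274. 143.]
pen_blue 0.56 [0.511 0.001 0.005] [273. 200.]
```

View pics/top1.png

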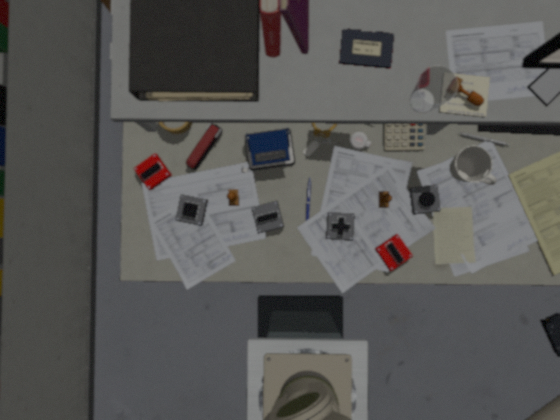

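View pics/scene1.png

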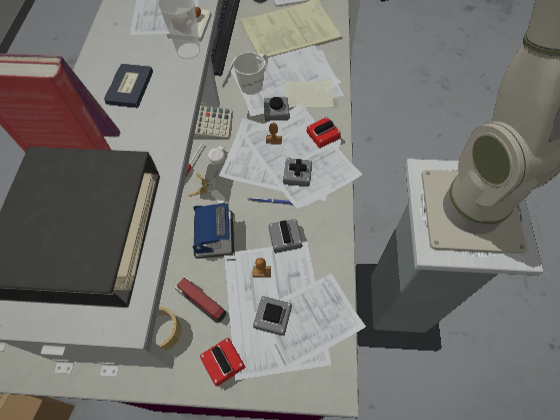

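The pictures show four grey switches, which match the network fixes. In the top view they are round (427,198), plus (341,226), bar (267,216) and square (190,209). The two switches with red housings at (394,252) and (152,172) are the decoys. The mug at (473,165) is close to the round switch. Next I'll refine the key centres from both views.

Run:
```python
from h import *
G={'round':(.522,-.303),'square':(.49,.311),'bar':(.472,.108),'plus':(.45,-.08)}
def lsq(obs):
    A=[];b=[]
    for m,u,v in obs:
        T=np.array(m['T']);d=ray(m,u,v,0)-T[:3,3];d/=np.linalg.norm(d);Q=np.eye(3)-np.outer(d,d);A.append(Q);b.append(Q@T[:3,3])
    return np.linalg.solve(sum(A),sum(b))
M={c:(r.camera_model(c),cv2.imread(f'pics/{c}1.png').max(2)) for c in('top','scene')}
for n,g in G.items():
    obs=[]
    for c,(m,im) in M.items():
        u0,v0=px(m,[*g,.05]); k=14
        a,b=int(v0)-k,int(u0)-k; s=im[a:a+2*k,b:b+2*k]
        t=(np.percentile(s,2)+25); nn,l,st,ce=cv2.connectedComponentsWithStats((s<t).astype(np.uint8))
        j=1+np.argmin([np.hypot(*(ce[i]-k))-.2*min(st[i][4],60) for i in range(1,nn)])
        u,v=ce[j]+[b,a]; obs.append((m,u,v)); print(n,c,np.round((u,v)),st[j][4],t,ray(m,u,v,.05).round(3))
    print(' tri',lsq(obs).round(3))
m=M['top'][0]
print('mug rim',[ray(m,u,v,.1).round(3)for u,v in((455,165),(473,148),(473,182))],'shelf',ray(m,400,121,.1).round(3))
out=[cv2.resize(M['top'][1][180:265,160:300],None,fx=5,fy=5),cv2.resize(M['top'][1][180:265,315:455],None,fx=5,fy=5)]
cv2.imwrite('pics/c.png',cv2.resize(np.vstack(out),(495,600))*2)
```

```text
round top [426. 199.] 192 42.0 [ 0.521 -0.299  0.05 ]
round scene [276. 103.] 138 42.0 [ 0.522 -0.296  0.05 ]
 tri [ 0.522 -0.3    0.045]
square top [189. 210.] 165 42.0 [0.488 0.309 0.05 ]
square scene [272. 313.] 278 45.66 [0.489 0.311 0.05 ]
 tri [0.489 0.31  0.045]
bar top [267. 217.] 114 46.0 [0.47  0.109 0.05 ]
bar scene [285. 232.] 148 49.0 [0.473 0.113 0.05 ]
 tri [0.472 0.11  0.043]
plus top [340. 227.] 151 47.0 [ 0.449 -0.079  0.05 ]
plus scene [298. 167.] 153 43.0 [ 0.451 -0.076  0.05 ]
 tri [ 0.45  -0.08   0.044]
mug rim [array([ 0.603, -0.358,  0.1  ]), array([ 0.645, -0.402,  0.1  ]), array([ 0.561, -0.402,  0.1  ])] shelf [ 0.711 -0.221  0.1  ]
```

Emit:
arm_command --xyz '[[0.03,0.03,0],[0.06,0.06,0],[0.09,0.09,0],[0.12,0.12,0],[0.15,0.15,0],[0.18,0.18,0],[0.21,0.21,0],[0.21,0.21,0],[0.21,0.21,0]]' --rot '[[0,0,-0.12],[0,0,-0.24],[0,0,-0.36],[0,0,-0.48],[0,0,-0.6],[0,0,-0.72],[0,0,-0.84],[0,0,-0.84],[0,0,-0.84]]' --grip 0

```text
time: 1.55
ee_pos: [0.4722, -0.3537, 0.2226]
eef_rot: [0.979, -0.203, 0.001, -0.001]
ft_force: [0.5, 1.6, -0.0]
width: 0.035
grip_force: 0.0
```

Emit:
arm_command --xyz '[[0.025,0.027,-0.02],[0.05,0.055,-0.05],[0.05,0.055,-0.08],[0.05,0.055,-0.1],[0.05,0.055,-0.1],[0.05,0.055,-0.1],[0.05,0.055,-0.1],[0.05,0.055,-0.1]]' --rot '[[0,0,0],[0,0,0],[0,0,0],[0,0,0],[0,0,0],[0,0,0],[0,0,0],[0,0,0]]'

```text
time: 2.22
ee_pos: [0.5183, -0.3057, 0.1248]
eef_rot: [0.978, -0.207, 0.002, 0.001]
ft_force: [-0.0, 0.0, 0.2]
width: 0.0006
grip_force: 0.0
```

Run:
```python
from h import *
m,im=pic('wrist','w1.png'); s=r.read_state(); print(s['ee_pos'],s['ft_force'],s['width'])
for n in('round_top',):
    for d in r.spot_point(n,'wrist')[:3]: print(n,d['conf'],w(m,d['at']).round(4),px(m,w(m,d['at'])).round())
print(px(m,[.521,-.3,.05]),px(m,s['ee_pos']))
```

```text
[ 0.51824247 -0.30556568  0.12461186] [ 0.76931557  0.33659016 -0.0658165 ] 0.0005285138481437154
round_top 0.86 [ 0.5205 -0.3061  0.0466] [273. 220.]
[266.10392704 223.64796122] [273.294782   257.88269948]
```

View pics/w1.png

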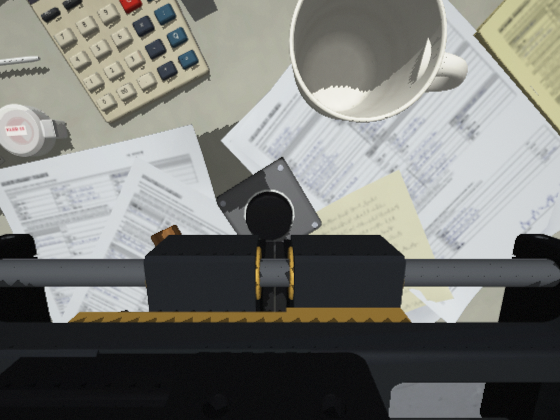

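The wrist view shows the round key at (269,214), which is about (0.522, -0.303). The shut fingers are over it and the mug at (365,50) is clear. I'll press in small steps.

Emit:
arm_command --xyz '[[0.003,0.003,-0.02],[0.003,0.003,-0.04],[0.003,0.003,-0.055],[0.003,0.003,-0.065],[0.003,0.003,-0.068],[0.003,0.003,-0.07],[0.003,0.003,-0.072],[0.003,0.003,-0.074],[0.003,0.003,-0.076],[0.003,0.003,-0.078],[0.003,0.003,-0.08],[0.003,0.003,-0.08],[0.003,0.003,-0.08]]' --rot '[[0,0,0],[0,0,0],[0,0,0],[0,0,0],[0,0,0],[0,0,0],[0,0,0],[0,0,0],[0,0,0],[0,0,0],[0,0,0],[0,0,0],[0,0,0]]'

```text
time: 3.4
ee_pos: [0.5209, -0.3016, 0.0428]
eef_rot: [0.979, -0.206, 0.0, 0.0]
ft_force: [1.2, -0.3, 2.8]
width: 0.0004
grip_force: 0.9
```

Emit:
arm_command --xyz '[[0,0,-0.0015],[0,0,-0.003],[0,0,-0.004],[0,0,-0.0045],[0,0,-0.0045],[0,0,-0.0045]]' --rot '[[0,0,0],[0,0,0],[0,0,0],[0,0,0],[0,0,0],[0,0,0]]'

```text
time: 3.9
ee_pos: [0.5208, -0.3016, 0.0383]
eef_rot: [0.979, -0.206, 0.0, 0.0]
ft_force: [1.7, -0.8, 4.1]
width: 0.0005
grip_force: 2.0
```

Emit:
arm_command --xyz '[[0,0,0.01],[0,0,0.04],[0,0,0.08],[0,0,0.12],[0,0.02,0.13],[-0.002,0.055,0.13],[-0.004,0.09,0.13],[-0.006,0.13,0.13],[-0.008,0.17,0.13],[-0.01,0.21,0.13],[-0.012,0.25,0.13],[-0.014,0.29,0.13],[-0.017,0.33,0.13],[-0.02,0.37,0.13],[-0.022,0.41,0.13],[-0.024,0.45,0.13],[-0.026,0.49,0.13],[-0.028,0.53,0.13],[-0.03,0.57,0.13],[-0.031,0.6,0.13]]' --rot '[[0,0,0],[0,0,0],[0,0,0],[0,0,0],[0,0,0],[0,0,0],[0,0,0],[0,0,0],[0,0,0],[0,0,0],[0,0,0],[0,0,0],[0,0,0],[0,0,0],[0,0,0],[0,0,0],[0,0,0],[0,0,0],[0,0,0],[0,0,0]]'

```text
time: 5.57
ee_pos: [0.4897, 0.2573, 0.1651]
eef_rot: [0.979, -0.204, -0.004, 0.002]
ft_force: [-0.1, -1.2, -1.5]
width: 0.0004
grip_force: 0.0
```

Emit:
arm_command --xyz '[[0,0.012,0],[0,0.012,-0.02],[0,0.012,-0.045],[0,0.012,-0.045],[0,0.012,-0.045],[0,0.012,-0.045]]' --rot '[[0,0,0],[0,0,0],[0,0,0],[0,0,0],[0,0,0],[0,0,0]]'

```text
time: 6.07
ee_pos: [0.4915, 0.267, 0.1215]
eef_rot: [0.978, -0.206, -0.003, 0.001]
ft_force: [0.7, 0.0, 0.1]
width: 0.0005
grip_force: 0.0
```

Run:
```python
from h import *
m,im=pic('wrist','w2.png'); s=r.read_state(); print(s['ee_pos'],s['ft_force'],s['joint_positions'].round(2) if hasattr(s['joint_positions'],'round') else s['joint_positions'])
for d in r.spot_point('square_top','wrist')[:3]: print(d['conf'],w(m,d['at']).round(4),px(m,w(m,d['at'])).round())
print(px(m,[.489,.31,.05]))
m,im=pic('scene','s2.png')
for d in r.spot_point('round_top','scene')[:2]: print('round',d['conf'],w(m,d['at']).round(4))
m,im=pic('top','t2.png')
for d in r.spot_point('round_top','top')[:2]: print('round',d['conf'],w(m,d['at']).round(4))
```

```text
[0.49193023 0.26705642 0.12180893] [-0.14996723 -0.26336506  0.44841298] [-0.44  0.28 -0.17  1.75  0.05  1.12 -2.6 ]
0.8 [0.4909 0.3051 0.0481] [232. 242.]
[227.72827967 246.95006796]
round 0.52 [ 0.5231 -0.3029  0.0441]
round 0.54 [ 0.5241 -0.3038  0.0405]
```

View pics/w2.png

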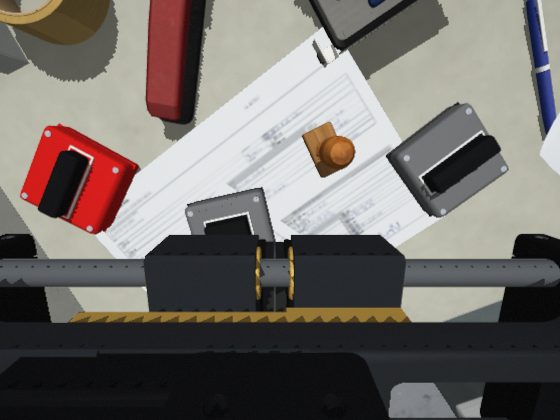

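View pics/s2.png

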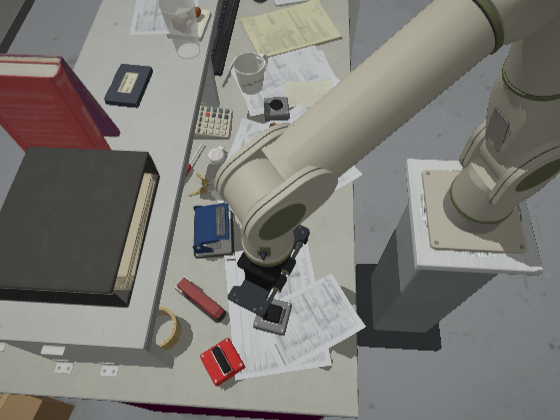

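The round key reads about 10 mm lower (z 0.041–0.044, was 0.052), so it is down. In the wrist view the square key is at (230,232), partly hidden. Joint 7 is on its limit, which stopped the arm short, so I'll turn the tool back.

Emit:
arm_command --xyz '[[0,0,0],[0,0,0],[0,0,0],[0,0,0],[0,0,0],[0,0,0],[0,0,0],[0,0,0],[0,0,0],[0,0,0],[0,0,0]]' --rot '[[0,0,0.12],[0,0,0.24],[0,0,0.36],[0,0,0.48],[0,0,0.6],[0,0,0.72],[0,0,0.84],[0,0,0.84],[0,0,0.84],[0,0,0.84],[0,0,0.84]]'

```text
time: 7.28
ee_pos: [0.4914, 0.267, 0.1204]
eef_rot: [0.978, 0.209, -0.002, 0.002]
ft_force: [-0.0, -0.3, 0.1]
width: 0.0005
grip_force: 0.0
```

Run:
```python
from h import *
m,im=pic('wrist','w3.png'); s=r.read_state(); print(s['ee_pos'],s['eef_rot'],s['ft_force'],s['joint_positions'])
for d in r.spot_point('square_top','wrist')[:3]: print(d['conf'],w(m,d['at']).round(4),px(m,w(m,d['at'])).round())
print(px(m,[.489,.31,.05]))
```

```text
[0.4913646  0.26706223 0.12035442] [ 0.97779273  0.20955218 -0.0018899   0.00238528] [ 0.09566799  0.02047994 -0.28511302] [-0.34869186  0.28755231 -0.2714867   1.7474274   0.08770479  1.12345807
 -1.79653297]
0.75 [0.4929 0.3076 0.0474] [228. 202.]
[223.34712902 205.82636795]
```

View pics/w3.png

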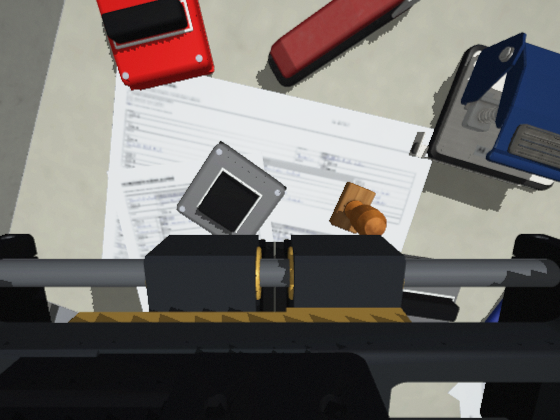

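The square key is fully visible at (229,203), which agrees with (0.491, 0.309). I'll move over it.

Emit:
arm_command --xyz '[[0,0.02,0],[0,0.042,0],[0,0.042,-0.02],[0,0.042,-0.04],[0,0.042,-0.055],[0,0.042,-0.055],[0,0.042,-0.055]]' --rot '[[0,0,0],[0,0,0],[0,0,0],[0,0,0],[0,0,0],[0,0,0],[0,0,0]]'

```text
time: 7.97
ee_pos: [0.4909, 0.3088, 0.0649]
eef_rot: [0.978, 0.21, -0.003, 0.003]
ft_force: [-0.3, 0.0, 0.5]
width: 0.0007
grip_force: 0.0
```

Over the key at z 0.065. I need to reach 0.0385.

Emit:
arm_command --xyz '[[0,0,-0.008],[0,0,-0.012],[0,0,-0.014],[0,0,-0.016],[0,0,-0.018],[0,0,-0.02],[0,0,-0.022],[0,0,-0.022],[0,0,-0.022]]' --rot '[[0,0,0],[0,0,0],[0,0,0],[0,0,0],[0,0,0],[0,0,0],[0,0,0],[0,0,0],[0,0,0]]'

```text
time: 8.72
ee_pos: [0.4915, 0.3091, 0.0434]
eef_rot: [0.978, 0.211, -0.002, 0.002]
ft_force: [0.1, 0.1, 2.3]
width: 0.0006
grip_force: 0.8
```

Emit:
arm_command --xyz '[[0,0,-0.0015],[0,0,-0.003],[0,0,-0.004],[0,0,-0.0045],[0,0,-0.0045],[0,0,-0.0045]]' --rot '[[0,0,0],[0,0,0],[0,0,0],[0,0,0],[0,0,0],[0,0,0]]'

```text
time: 9.22
ee_pos: [0.4915, 0.3091, 0.0389]
eef_rot: [0.978, 0.211, -0.002, 0.002]
ft_force: [-0.2, 0.2, 2.6]
width: 0.0005
grip_force: 1.4
```

Emit:
arm_command --xyz '[[0,0,0.01],[0,0,0.04],[0,0,0.08],[0,0,0.11],[-0.002,-0.02,0.12],[-0.004,-0.05,0.12],[-0.008,-0.09,0.12],[-0.012,-0.13,0.12],[-0.015,-0.17,0.12],[-0.018,-0.21,0.12],[-0.02,-0.235,0.12],[-0.02,-0.235,0.1],[-0.02,-0.235,0.08],[-0.02,-0.235,0.08],[-0.02,-0.235,0.08],[-0.02,-0.235,0.08]]' --rot '[[0,0,0],[0,0,0],[0,0,0],[0,0,0],[0,0,0],[0,0,0],[0,0,0],[0,0,0],[0,0,0],[0,0,0],[0,0,0],[0,0,0],[0,0,0],[0,0,0],[0,0,0],[0,0,0]]'

```text
time: 10.55
ee_pos: [0.4717, 0.0746, 0.1199]
eef_rot: [0.977, 0.211, -0.002, 0.002]
ft_force: [-0.4, -0.2, 0.2]
width: 0.0005
grip_force: 0.0
```

Run:
```python
from h import *
m,im=pic('wrist','w4.png'); s=r.read_state(); print(s['ee_pos'],s['ft_force'])
for d in r.spot_point('bar_top','wrist')[:3]: print(d['conf'],w(m,d['at']).round(4),px(m,w(m,d['at'])).round())
print(px(m,[.472,.11,.05]))
for c in('top','scene'):
    m,im=pic(c,c+'3.png')
    for d in r.spot_point('square_top',c)[:2]: print('sq',c,d['conf'],w(m,d['at']).round(4))
```

```text
[0.47195837 0.07461858 0.12010865] [-0.00339599  0.16028234 -0.27361843]
0.6 [0.4729 0.1124 0.0463] [232. 203.]
0.3 [ 0.4486 -0.0829  0.0518] [425. 318.]
[233.32341417 206.61867979]
sq top 0.54 [0.4944 0.3093 0.0407]
sq scene 0.73 [0.4862 0.3107 0.0342]
```

View pics/w4.png

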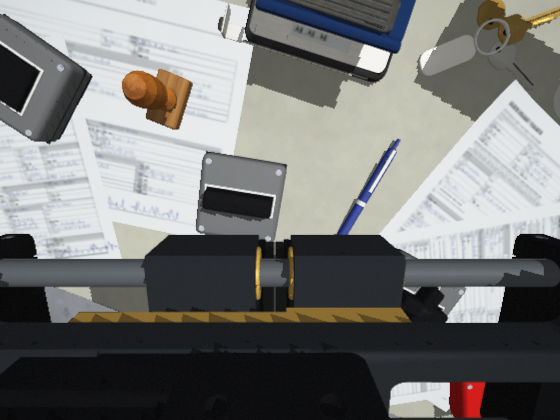

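The square key is down, at z about 0.04. The bar key is at about (238,201) in this view.

Run:
```python
from h import *
m=r.camera_model('wrist'); im=cv2.imread('pics/w4.png').max(2)
s=(im[170:235,190:290]<45).astype(np.uint8); n,l,st,ce=cv2.connectedComponentsWithStats(s)
for i in range(1,n):
    if st[i][4]>300: 
        u,v=ce[i]+[190,170]; print(st[i],(u,v),ray(m,u,v,.05).round(4))
print(ray(m,238,201,.05).round(4))
```

```text
[  12   17   71   32 1523] (np.float64(236.74130006565989), np.float64(202.53578463558765)) [0.4763 0.1084 0.05  ]
[0.4779 0.108  0.05  ]
```

Emit:
arm_command --xyz '[[0.002,0.017,0],[0.003,0.0345,0],[0.003,0.0345,-0.02],[0.003,0.0345,-0.04],[0.003,0.0345,-0.055],[0.003,0.0345,-0.063],[0.003,0.0345,-0.067],[0.003,0.0345,-0.07],[0.003,0.0345,-0.072],[0.003,0.0345,-0.072],[0.003,0.0345,-0.072]]' --rot '[[0,0,0],[0,0,0],[0,0,0],[0,0,0],[0,0,0],[0,0,0],[0,0,0],[0,0,0],[0,0,0],[0,0,0],[0,0,0]]'

```text
time: 11.77
ee_pos: [0.4748, 0.1086, 0.0474]
eef_rot: [0.978, 0.211, -0.001, 0.002]
ft_force: [-2.1, 0.3, 1.9]
width: 0.0006
grip_force: 0.7
```

Emit:
arm_command --xyz '[[0,0,-0.0015],[0,0,-0.003],[0,0,-0.005],[0,0,-0.007],[0,0,-0.0085],[0,0,-0.009],[0,0,-0.009],[0,0,-0.009]]' --rot '[[0,0,0],[0,0,0],[0,0,0],[0,0,0],[0,0,0],[0,0,0],[0,0,0],[0,0,0]]'

```text
time: 12.43
ee_pos: [0.4746, 0.1086, 0.038]
eef_rot: [0.978, 0.211, -0.002, 0.002]
ft_force: [0.1, -0.1, 3.9]
width: 0.0006
grip_force: 2.1
```

Emit:
arm_command --xyz '[[0,0,0.01],[0,0,0.04],[0,0,0.08],[0,0,0.12],[-0.03,-0.02,0.14],[-0.06,-0.055,0.15],[-0.06,-0.09,0.15],[-0.06,-0.12,0.15],[-0.06,-0.12,0.15],[-0.06,-0.12,0.15]]' --rot '[[0,0,0],[0,0,0],[0,0,0],[0,0,0],[0,0,0],[0,0,0],[0,0,0],[0,0,0],[0,0,0],[0,0,0]]'

```text
time: 13.27
ee_pos: [0.4138, -0.0128, 0.1883]
eef_rot: [0.978, 0.209, -0.002, 0.002]
ft_force: [0.9, 0.5, 0.4]
width: 0.0003
grip_force: 0.0
```

Run:
```python
from h import *
s=r.read_state(); print(s['time'],s['ee_pos'],s['ft_force'])
for c in('top','scene','wrist'):
    m,im=pic(c,c+'5.png')
    for n in ('round_top','square_top','bar_top','plus_top','stamp_left','stamp_right','pen_blue'):
        for d in r.spot_point(n,c)[:3]:
            if d['conf']>.4: print(c,n,round(d['conf'],2),w(m,d['at']).round(3))
a=cv2.imread('pics/scene5.png');cv2.imwrite('pics/s5.png',cv2.resize(a[70:350,190:370],None,fx=2,fy=2))
```

```text
13.2667 [ 0.41381823 -0.0128046   0.18826951] [0.91736638 0.4940333  0.44024591]
top round_top 0.43 [ 0.522 -0.301  0.04 ]
top square_top 0.5 [0.496 0.311 0.041]
top bar_top 0.64 [ 0.384 -0.224  0.049]
top bar_top 0.53 [0.474 0.107 0.038]
top bar_top 0.46 [0.59  0.417 0.051]
top stamp_left 0.75 [ 0.523  0.208 -0.006]
top stamp_right 0.65 [ 0.519 -0.195 -0.008]
top pen_blue 0.41 [ 0.511  0.    -0.003]
scene round_top 0.48 [ 0.523 -0.304  0.038]
scene square_top 0.81 [0.484 0.309 0.038]
scene bar_top 0.58 [0.589 0.413 0.048]
scene bar_top 0.56 [0.47  0.108 0.04 ]
scene plus_top 0.67 [ 0.45  -0.078  0.05 ]
scene stamp_left 0.79 [ 0.526  0.199 -0.003]
scene stamp_right 0.57 [ 0.522 -0.199 -0.001]
scene pen_blue 0.64 [0.512 0.002 0.002]
wrist round_top 0.94 [ 0.521 -0.307  0.038]
wrist bar_top 0.97 [0.473 0.109 0.038]
wrist bar_top 0.82 [ 0.389 -0.225  0.046]
wrist plus_top 0.68 [ 0.447 -0.082  0.049]
wrist stamp_left 0.81 [ 0.526  0.202 -0.003]
wrist stamp_right 0.66 [ 0.519 -0.198 -0.004]
wrist stamp_right 0.58 [ 0.524  0.202 -0.005]
wrist pen_blue 0.89 [ 0.509  0.002 -0.003]
wrist pen_blue 0.52 [ 0.52  -0.306  0.039]
```

View pics/s5.png

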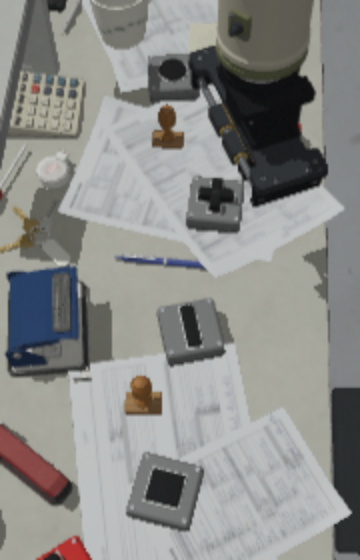

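View pics/wrist5.png

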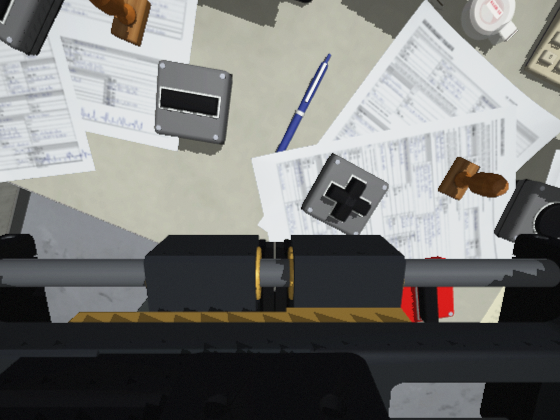

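The round, square and bar keys are at z 0.038–0.041, so they are down. The plus key is at about 0.05, so it is up. Nothing has shifted, and the arm is clear of everything.

```bash
python3 -c "
from bench import r
print(r.close_job())"
```

```text
the job is handed in; nothing more can be done
None
```

The job is handed in at about 13 s of 48: round, square and bar keys were pressed down in that order with readings of about 4 N or less, the plus key is still up, and the final camera check showed the switches, stamps and pen where they started; no verdict was returned.

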